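# Chuck a valve housing and hold its gland cap down against the spring

## Task

Close the centring chuck on the valve housing standing in its jaws by turning the knurled sleeve clockwise until all three jaws grip tightly. Then take the oval two-eared cap from the parts pad, put its spigot into the housing with the ears over the housing's ears, and push it down against the inner spring until its flange sits flush on the rim. Finish holding it there, hand still on the cap, with a steady push of about 15 N, so that a colleague can drive the two screws; do not let go, and leave the other parts and the screwdriver where they are.

Things in the scene. Friction and masses are not known exactly. Their poses are not given: they have to be found in the camera images.
- chuck: small steel 3-jaw chuck bolted to the bench, jaws up. Origin on its vertical axis at bench height. Base flange 100 mm across, 12 high; neck 58 across; knurled sleeve 66 across, from 28 to 53 mm above the bench; top face 61 across, 56 mm above the bench, with 3 dark jaws 13 high that stay within 31 mm of the axis: a gripper can straddle them and the housing to reach the sleeve from above
- chuck_grip (a point): point on the chuck axis, 48 mm above the bench (5 mm below the top of the sleeve): a good height for the point between the finger pads, fingers on either side of the sleeve at any yaw
- chuck_sleeve (a joint): turn of the knurled sleeve (rad): 0 = jaws fully open, 17.7 mm from the axis; grows clockwise seen from above, each radian moving all jaws 2.4 mm inward. Starts at 0 to 0.25. The jaws meet the centred housing at about 1.13; tight is 1.2 and more; end stop at 1.3. Stiff (0.25 N m), stays where it is left
- jaw0: jaw of the chuck along the chuck's +x axis; origin on the chuck axis at the face when fully open, moves inward (its own -x)
- jaw1: the same jaw, 120 degrees counter-clockwise from jaw0
- jaw2: the same jaw, 240 degrees counter-clockwise from jaw0
- housing: bare aluminium valve housing, 0.2 kg, standing loose on the chuck face up to 2 mm off the axis; closing the jaws centres it. Round body 30 mm across, 34 tall, open top, bore 20 across. Its top 8 mm carries two ears along its x, 55 mm end to end, a tapped hole 21 mm either side of the centre. Origin at the centre of its underside, z up. A half turn gives the same part
- housing_rim (a point): centre of the housing's top rim, 34 mm above its underside
- piston (a joint): travel of the brass spring-loaded piston inside the housing (m, downward): 0 at rest with its top 8 mm below the rim; it pushes up with 3 N plus 1 N per mm, so 9 N with the cap fully home (travel 0.006)
- cap: gland cap, 0.06 kg, 20 mm high: white oval flange 6 mm thick, two ears along its x, 55 mm end to end, with dark screw slots 21 mm from the centre, and two straight sides 36 mm apart (22 long, facing its +-y) to grip; below it a bare spigot 18 mm across, 14 long, chamfered. Origin at the spigot's foot, z up. Stands flange up. A half turn gives the same part. Home: origin 14 mm below the rim
- cap_flange (a point): centre of the cap's flange at half thickness, 17 mm above the spigot's foot
- pad: flat grey parts pad 140 x 330 mm, 6 mm high, fixed on the bench; cap and the two rings stand on it in a row along its y, about 95 mm apart, in any order. Origin at the centre of its underside
- ring_a: bystander: round threaded ring, 20 mm high, dark threaded body 40 mm across under a round white flange 49 mm across, open 28 mm bore. Origin at the centre of its underside
- ring_b: bystander: another ring just like ring_a
- driver: bystander: black-handled screwdriver, 170 mm long, lying on the bench beyond the work; origin at its middle, on its underside
There are look-alikes about, which are no part of the job. Leave any pink look-alike of the cap alone.

How it is judged:
By the outcome, as a careful person would: the job done as asked, in the order asked, and still so for the second after the job is handed in, while the arm keeps its last pose, push and grip.
It also fails if it takes over 64 s, if anything falls off the work surface, if the arm or the gripper's body presses on something with over 40 N, if the wrist force passes 120 N, or if a joint passes its speed limit or range.

## Robot

A 6-joint arm with a two-finger parallel gripper is mounted at the origin on the work surface. World frame = base frame: x ahead of the robot, y to its left, z up, the work surface at z = 0. Lengths are in mm, angles in rad, forces in N, time in s.
With the tool pointing down it reaches from about 350 to 850 mm from the base axis. Payload 8.1 kg.
Tool frame: the origin (TCP) lies at the very end of the fingers, on their centre line; the grasp point (between the pads) lies 19 mm behind it (arm.hold_point_z is the z of the grasp point in the tool frame, in mm); z points along the fingers, y is the line along which they close (so a half turn about z gives the same grasp; the last joint's range is limited). The gripper opens to 93 mm and grips with 3 to 60 N. Pads are 15 mm wide; open, the fingers measure 128 mm over their backs; the gripper's body (75 mm by 188 mm) begins 65 mm behind the grasp point.
Start: joints at [1.074, 0.13, 1.488, -0, 1.523, -0.085], TCP at [240.135, 549.855, 218.635] pointing down, gripper open.
Joint ranges: [-2.96, 2.96], [-0.89, 2.26], [0.02, 2.5], [-1.34, 4.48], [0, 2.73], [-2.66, 2.66]. Speed limits (rad/s): [2.39, 2.39, 2.79, 3.14, 3.14, 3.14].

## Interface

Orientations are given as a rotation vector (axis times angle).
In Python, from station import arm gives the robot as it stands.
- The arm moves only by the tool apply_moves, never from a script. Its argument "commands" is text: rows parted by semicolons, each of 5 numbers parted by spaces: the shift along the world's x, y, z in units of 250 mm (1.0 is 250 mm), then the turn about the world's z in units of 1.5 rad (1.0 is 1.5 rad), then the finger opening in mm, from 0 to 93. In form: tx ty tz twist fingers; .... A call has 1 to 12 rows; each row is the pose to reach, as a shift and turn from the pose commanded when the call began; what a row does not reach only later rows make up. A row lasts 1/12 s, in which the tool goes at most 41.7 mm and 7.16 degrees, less where a joint would pass 70% of its speed; a pose out of reach is approached as far as the arm can. A call with a number of a shift or a turn outside -1 to 1 is refused whole. A call with a gripper value outside its range is refused whole. The fingers move at their own pace and stop on an object; "newtons" is the grip in N (left out, the last holds). Time passes only in rows, so rows that repeat a pose let the fingers close. It gives the time, the measured TCP pose, the force, the opening and the grip force at its end, in the units of the state.
- arm.state(): the state, without advancing time (a new reading comes with each control period).
- arm.camera(name): name is "side" or "top" or "wrist"; returns a dict with "img" (384x512x3 uint8, blue, green, red), "vfov" (degrees; the focal length in pixels is half the picture's height over the tangent of half this angle, whatever the lens; pixels are square), "cx", "cy" (the principal point, pixels), "R" (3x3) and "t" (3): a world point X has camera coordinates R X + t. Camera axes: x right, y down, z forward; pixel columns grow to the right and rows downward; lengths in mm; the calibration is good to about 2 mm. The wrist camera is an equidistant fisheye: a pixel r from the principal point sees the ray r / f radians off the axis. A picture is of the moment at which its call begins. There is no depth.
- arm.close_job(): hands the job in; it is judged then, once.
The state is a dict: "t": time; "qpos": joint angles; "joint_vel": joint speeds; "effort": joint torques, N m; "tcp_pos": TCP position; "tool_rot": TCP orientation; "wrist_force": force on the tool from outside, world axes, zero at the start; "torque": the same for the moment, N m; "grip_width": finger opening in mm; "finger_force": force on a finger pad.
Only numpy, scipy, OpenCV 4.12 (cv2) and the standard library are available. Lean on these libraries where they do the work, as an engineer would, in place of code of your own. Each camera call takes 0.05 s, during which the arm holds its last target. There are 200 camera calls.

## Working session

There is one attempt and no reset: what is moved stays moved. The work goes in short steps, Python scripts to look and compute and a tool call to move; the robot and the scene stay as the last step left them, time stands still between calls to the robot, and variables do not carry over. Pictures are saved under pics/ and viewed, at most 10 in all, crops included, and the job is handed in when it is done.

Besides the shell and the picture viewer there is one more tool, called after "Emit:" as name(argument=value, ...), one argument or row to a line, values as JSON. apply_moves: Moves the arm, as the interface text tells. Shifts and turns lie within -1 to 1; 1 stands for 250 mm of shift or 1.5 rad of turn. Its arguments: {"type":"object","properties":{"commands":{"type":"string"},"newtons":{"type":"number"}},"required":["commands"]}

```bash
ls; mkdir -p pics; python3 - <<'E'
from station import arm
import cv2,numpy as np
s=arm.state();print(s)
for n in("top","side","wrist"):
    c=arm.camera(n);cv2.imwrite(f"pics/{n}0.png",c["img"]);print(n,c["vfov"],c["cx"],c["cy"],np.round(c["R"],3).tolist(),np.round(c["t"],1))
E
```

```text
pics
{'t': 0.0, 'qpos': array([ 1.07359699e+00,  1.31151136e-01,  1.48926823e+00, -3.00572488e-05,
        1.52301285e+00, -8.53710878e-02]), 'joint_vel': array([-0.00229178,  0.002091  , -0.000196  ,  0.00097316,  0.00126371,
        0.00057037]), 'effort': array([ 1.63900117e-03, -5.59848332e+01, -4.91760921e+01,  7.70837255e-02,
        3.49544815e-02, -1.97105064e-04]), 'tcp_pos': array([239.87135758, 549.34087687, 217.59952018]), 'tool_rot': array([-6.42231870e-01, -3.07473519e+00,  2.78094595e-03]), 'wrist_force': array([-0.57633765, -0.97025672,  0.12731038]), 'torque': array([0.00870437, 0.04014657, 0.00526107]), 'finger_force': 0.0, 'grip_width': 92.9928806232881}
top 42.7168504301121 265.5324149826607 195.64791045164176 [[0.028, -0.999, 0.026], [-0.99, -0.031, -0.139], [0.14, -0.022, -0.99]] [-66.9 591.9 963.7]
side 46.137315519185904 259.6617411542621 189.3662569666146 [[-0.694, -0.72, -0.004], [-0.346, 0.339, -0.875], [0.631, -0.606, -0.484]] [399.3 307.5 508.1]
wrist 65.70646984690485 253.3520954911396 190.29932620247965 [[0.401, 0.916, -0.002], [0.887, -0.387, 0.252], [0.23, -0.103, -0.968]] [-598.1  -29.5  389.3]
```

View pics/top0.png

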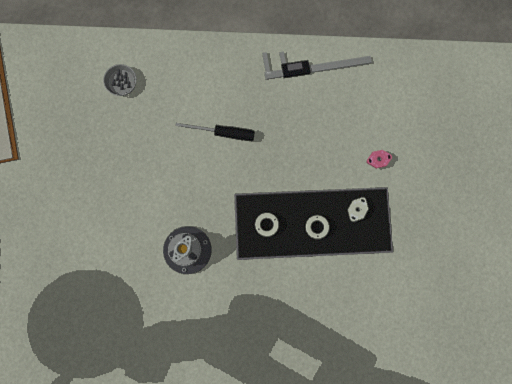

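View pics/side0.png

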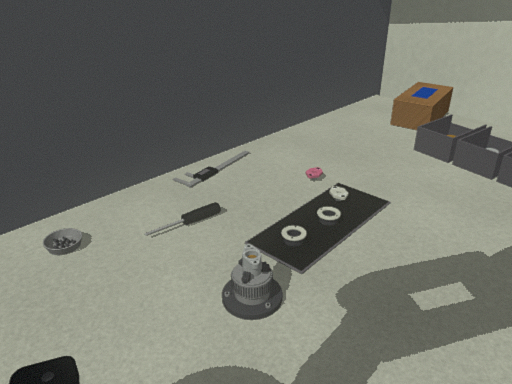

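The top view shows the chuck at about (187,250) with the housing in it at (183,248), the white oval cap at (358,209), rings at (266,224) and (317,227), and the pink look-alike at (380,159). The side view agrees. I'll enlarge the chuck and cap.

```bash
cat > h.py <<'E'
import numpy as np
def px2w(c,u,v,z):
    f=c["img"].shape[0]/2/np.tan(np.radians(c["vfov"])/2)
    d=np.array([(u-c["cx"])/f,(v-c["cy"])/f,1.]);R=np.array(c["R"]);t=np.array(c["t"])
    o=-R.T@t;d=R.T@d
    return o+d*(z-o[2])/d[2]
def w2px(c,X):
    f=c["img"].shape[0]/2/np.tan(np.radians(c["vfov"])/2)
    p=np.array(c["R"])@np.array(X,float)+np.array(c["t"])
    if c.get("fish"):
        r=np.hypot(p[0],p[1]);th=np.arctan2(r,p[2]);return np.array([c["cx"],c["cy"]])+f*th*p[:2]/r
    return np.array([c["cx"],c["cy"]])+f*p[:2]/p[2]
E
python3 - <<'E'
from station import arm
import cv2,numpy as np
from h import *
c=arm.camera("top");im=c["img"]
g=im.min(axis=2)
m=((g>150)&(im.max(2).astype(int)-g<40)).astype(np.uint8)
roi=np.zeros_like(m);roi[195:250,240:385]=1
n,l,st,ce=cv2.connectedComponentsWithStats(m*roi)
for i in range(1,n):
    if st[i,4]>40:
        ys,xs=np.where(l==i);P=np.array([px2w(c,x,y,26)[:2] for x,y in zip(xs,ys)])
        w,V=np.linalg.eigh(np.cov(P.T));a=V[:,1]
        print(st[i],ce[i],P.mean(0),'axis',np.degrees(np.arctan2(a[1],a[0])),np.sqrt(w), np.ptp(P@V,axis=0))
a=cv2.resize(im[220:280,157:217],None,fx=9,fy=9,interpolation=cv2.INTER_CUBIC)
cv2.imwrite("pics/crop1.png",a)
s=arm.camera("side");b=cv2.resize(s["img"][240:320,215:290],None,fx=7,fy=7,interpolation=cv2.INTER_CUBIC)
cv2.imwrite("pics/crop2.png",b)
print(px2w(c,187,250,12),px2w(s,252,294,0))
E
```

```text
[349 198  19  23 243] [357.67078189 208.91358025] [ 574.16561112 -242.36292748] axis 149.96689539407902 [ 9.52061289 12.56473065] [34.34159829 53.18300568]
[255 214  23  22 199] [266.30653266 224.36683417] [536.14955264 -52.78897376] axis 51.33350037383912 [13.38183309 13.99945361] [44.24749811 44.10418662]
[306 216  22  22 203] [316.8817734  226.71428571] [ 534.45040681 -157.59852934] axis 90.42589502364487 [13.00705422 14.41977316] [43.70321287 43.66665528]
[479.17439108 109.55323122  12.        ] [485.87773556 103.92246351   0.        ]
```

View pics/crop1.png

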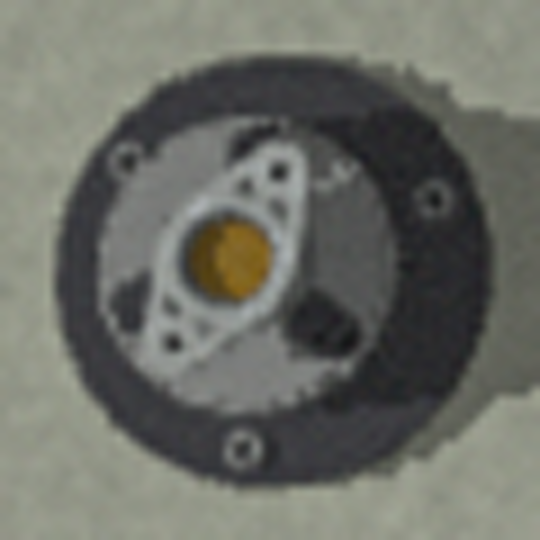

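The crop shows the chuck base circle centred near crop (274,272), the top face circle near (248,264), housing ear holes at (281,170) and (174,342).

```bash
python3 - <<'E'
from station import arm
from h import *
c=arm.camera("top")
q=lambda x,y:((x+.5)/9-.5+157,(y+.5)/9-.5+220)
print('base',px2w(c,*q(274,272),12),'face',px2w(c,*q(248,264),56))
a=px2w(c,*q(281,170),90);b=px2w(c,*q(174,342),90)
print(a,b,(a+b)/2,np.linalg.norm(a-b),np.degrees(np.arctan2(*(a-b)[1::-1])))
s=arm.state();print(s["tcp_pos"],s["tool_rot"])
from scipy.spatial.transform import Rotation as Ro
print(Ro.from_rotvec(s["tool_rot"]).as_matrix().round(3))
w=arm.camera("wrist");R=np.array(w["R"]);print(-R.T@np.array(w["t"]))
E
```

```text
base [479.63142213 109.5762462   12.        ] face [480.06838275 109.50647885  56.        ]
[499.24679814  98.79123724  90.        ] [462.24538153 119.55552668  90.        ] [480.74608983 109.17338196  90.        ] 42.42947733497298 -29.300074010439552
[240.03357897 549.69316366 218.26649889] [-6.42159011e-01 -3.07509556e+00  9.55313046e-04]
[[-0.916  0.4   -0.   ]
 [ 0.4    0.916 -0.001]
 [ 0.    -0.001 -1.   ]]
[176.19825842 576.67425183 383.68921063]
```

Emit:
apply_moves(
  commands="0.48 -0.88 0 0 93;0.48 -0.88 0 0 93;0.48 -0.88 0 0 93;0.48 -0.88 0 0 93;0.48 -0.88 0 0 93;0.48 -0.88 0 0 93;0.48 -0.88 0 0 93",
)

```text
t: 0.93
tcp_pos: [363.3, 324.4, 218.9]
tool_rot: [0.65, 3.071, -0.003]
wrist_force: [-0.4, -0.3, -0.5]
grip_width: 93.0
finger_force: 0.0
```

Emit:
apply_moves(
  commands="0.48 -0.88 0 0 93;0.48 -0.88 0 0 93;0.48 -0.88 0 0 93;0.48 -0.88 0 0 93;0.48 -0.88 0 0 93;0.48 -0.88 0 0 93;0.48 -0.88 0 0 93",
)

```text
t: 1.52
tcp_pos: [482.7, 104.0, 218.8]
tool_rot: [0.651, 3.071, -0.003]
wrist_force: [0.5, 0.8, 0.8]
grip_width: 93.4
finger_force: 0.0
```

```bash
python3 - <<'E'
from station import arm
from h import *
import cv2
from scipy.spatial.transform import Rotation as Ro
s=arm.state();print(s["tcp_pos"],s["tool_rot"],s["t"],s["wrist_force"])
w=arm.camera("wrist");w["fish"]=1;im=w["img"].copy()
for X in [(480,109.5,12),(480,109.5,56),(480.7,109.2,90),(499.2,98.8,90),(462.2,119.6,90)]:
    u,v=w2px(w,X);print(X,u,v);cv2.drawMarker(im,(int(u),int(v)),(0,0,255),0,6)
cv2.imwrite("pics/w1.png",cv2.resize(im,(800,600),interpolation=cv2.INTER_CUBIC))
E
```

```text
[482.66762385 103.98460098 218.75625869] [ 0.6506107   3.07145279 -0.0034006 ] 1.5167 [0.53551594 0.83400513 0.80657614]
(480, 109.5, 12) 257.5180924749697 165.22986849828976
(480, 109.5, 56) 257.98564492610035 171.96853724417912
(480.7, 109.2, 90) 258.44363325043895 179.2327498343388
(499.2, 98.8, 90) 256.4183372886445 199.2413201274553
(462.2, 119.6, 90) 260.51873142488336 158.60675096899826
```

View pics/w1.png

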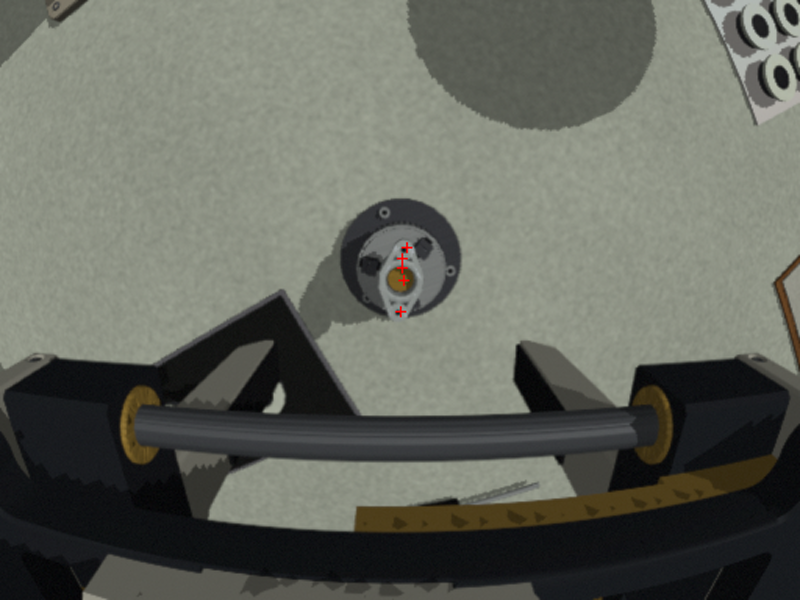

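The wrist view shows the predicted points landing on the chuck (base circle centred at (401,258) against predicted (402,258)), so the chuck position holds. Measured TCP differs a few mm from commanded, so I'll let it settle.

Emit:
apply_moves(
  commands="0 0 0 0 93;0 0 0 0 93;0 0 0 0 93",
)

```text
t: 1.82
tcp_pos: [479.6, 111.3, 218.6]
tool_rot: [-0.639, -3.076, -0.001]
wrist_force: [0.2, 0.5, 0.2]
grip_width: 93.6
finger_force: 0.0
```

Emit:
apply_moves(
  commands="0 -0.002 -0.1 0 93;0 -0.002 -0.22 0 93;0 -0.002 -0.34 0 93;0 -0.002 -0.46 0 93;0 -0.002 -0.57 0 93;0 -0.002 -0.66 0 93;0 -0.002 -0.72 0 93;0 -0.002 -0.758 0 93;0 -0.002 -0.758 0 93;0 -0.002 -0.758 0 93",
)

```text
t: 2.65
tcp_pos: [479.9, 110.2, 29.4]
tool_rot: [-0.64, -3.075, 0.0]
wrist_force: [0.7, 0.2, 0.0]
grip_width: 93.0
finger_force: 0.0
```

Emit:
apply_moves(
  commands="0 0 0 0 60;0 0 0 0 60;0 0 0 0 60;0 0 0 0 60;0 0 0 0 60;0 0 0 0 60",
  newtons=35,
)

```text
t: 3.15
tcp_pos: [480.3, 108.4, 29.8]
tool_rot: [0.642, 3.075, -0.002]
wrist_force: [-2.2, -4.8, 4.7]
grip_width: 65.6
finger_force: 35.0
```

```bash
python3 - <<'E'
from station import arm
s=arm.state();print({k:s[k] for k in("t","tcp_pos","tool_rot","wrist_force","torque","grip_width","finger_force")})
E
```

```text
{'t': 3.15, 'tcp_pos': array([480.33217003, 108.44707251,  29.80535535]), 'tool_rot': array([ 6.42090013e-01,  3.07475707e+00, -2.32472186e-03]), 'wrist_force': array([-2.1507404 , -4.80138471,  4.65692214]), 'torque': array([-1.00992875,  0.53671764,  0.05428574]), 'grip_width': 65.63079693324833, 'finger_force': 35.000537037849426}
```

Emit:
apply_moves(
  commands="0 -0.004 0 -0.04 60;0 -0.004 0 -0.1 60;0 -0.004 0 -0.16 60;0 -0.004 0 -0.22 60;0 -0.004 0 -0.28 60;0 -0.004 0 -0.34 60;0 -0.004 0 -0.4 60;0 -0.004 0 -0.46 60;0 -0.004 0 -0.52 60;0 -0.004 0 -0.58 60;0 -0.004 0 -0.63 60;0 -0.004 0 -0.67 60",
)

```text
t: 4.15
tcp_pos: [480.2, 108.3, 29.8]
tool_rot: [2.048, 2.382, -0.0]
wrist_force: [-1.3, 0.1, 5.4]
grip_width: 65.6
finger_force: 35.0
```

```bash
cat > st.py <<'E'
from station import arm
import numpy as np
from scipy.spatial.transform import Rotation as Ro
s=arm.state();y=Ro.from_rotvec(s["tool_rot"]).as_matrix()[:,1]
print({k:np.round(s[k],2).tolist() for k in("t","tcp_pos","wrist_force","torque","grip_width","finger_force")},'yaw',np.degrees(np.arctan2(y[1],y[0])))
E
python3 st.py
```

```text
{'t': 4.15, 'tcp_pos': [480.24, 108.32, 29.82], 'wrist_force': [-1.31, 0.09, 5.43], 'torque': [-0.13, 0.85, 0.34], 'grip_width': 65.57, 'finger_force': 35.0} yaw 8.606600622986319
```

Emit:
apply_moves(
  commands="0 0 0 -0.02 60;0 0 0 -0.04 60;0 0 0 -0.06 60;0 0 0 -0.08 60;0 0 0 -0.1 60;0 0 0 -0.12 60",
  newtons=45,
)

```text
t: 4.65
tcp_pos: [480.2, 108.1, 29.8]
tool_rot: [2.25, 2.192, -0.001]
wrist_force: [-4.0, -5.9, 7.1]
grip_width: 65.2
finger_force: 45.0
```

```bash
python3 st.py
```

```text
{'t': 4.65, 'tcp_pos': [480.18, 108.12, 29.8], 'wrist_force': [-4.0, -5.89, 7.06], 'torque': [-0.85, 1.07, 1.88], 'grip_width': 65.19, 'finger_force': 45.0} yaw -1.4937448551973602
```

Emit:
apply_moves(
  commands="0 0 0 -0.015 60;0 0 0 -0.03 60;0 0 0 -0.045 60;0 0 0 -0.06 60;0 0 0 -0.06 60",
  newtons=60,
)

```text
t: 5.07
tcp_pos: [479.8, 105.1, 29.9]
tool_rot: [2.343, 2.087, -0.008]
wrist_force: [-5.9, -17.5, 11.1]
grip_width: 65.1
finger_force: 60.0
```

```bash
python3 st.py
```

```text
{'t': 5.07, 'tcp_pos': [479.85, 105.1, 29.86], 'wrist_force': [-5.91, -17.52, 11.13], 'torque': [-3.13, 1.25, 1.11], 'grip_width': 65.12, 'finger_force': 60.0} yaw -6.612638839784954
```

Emit:
apply_moves(
  commands="0 0 0 0 75;0 0 0 0 75;0 0 0 0 75;0 0 0 0.04 75;0 0 0 0.1 75;0 0 0 0.1 75",
)

```text
t: 5.57
tcp_pos: [480.2, 108.6, 29.2]
tool_rot: [-2.178, -2.264, -0.0]
wrist_force: [1.1, 1.2, -0.4]
grip_width: 75.1
finger_force: 0.0
```

```bash
python3 st.py
```

```text
{'t': 5.57, 'tcp_pos': [480.18, 108.59, 29.16], 'wrist_force': [1.08, 1.21, -0.37], 'torque': [-0.08, 0.03, -0.03], 'grip_width': 75.06, 'finger_force': 0.0} yaw 2.1983137456888877
```

Emit:
apply_moves(
  commands="0 0 0 0 60;0 0 0 0 60;0 0 0 0 60;0 0 0 0 60;0 0 0 -0.01 60",
  newtons=55,
)

```text
t: 5.98
tcp_pos: [480.2, 108.5, 29.1]
tool_rot: [2.2, 2.242, 0.0]
wrist_force: [1.6, 1.0, -0.4]
grip_width: 65.0
finger_force: 55.0
```

```bash
python3 st.py
```

```text
{'t': 5.98, 'tcp_pos': [480.19, 108.5, 29.15], 'wrist_force': [1.56, 0.97, -0.44], 'torque': [0.21, -0.06, 1.68], 'grip_width': 65.01, 'finger_force': 55.0} yaw 1.0898994278296303
```

Emit:
apply_moves(
  commands="0 0 0 -0.015 60;0 0 0 -0.025 60;0 0 0 -0.035 60;0 0 0 -0.035 60",
)

```text
t: 6.32
tcp_pos: [480.2, 106.8, 29.2]
tool_rot: [2.258, 2.181, -0.003]
wrist_force: [-1.1, -8.7, 2.1]
grip_width: 65.3
finger_force: 55.0
```

```bash
python3 st.py
```

```text
{'t': 6.32, 'tcp_pos': [480.15, 106.8, 29.17], 'wrist_force': [-1.12, -8.67, 2.11], 'torque': [-1.68, -0.15, 1.51], 'grip_width': 65.3, 'finger_force': 55.0} yaw -1.975387504302331
```

The torque limit looks like friction slip, so I'll verify tightness by tracing torque against angle: back off a little, then close again in small steps.

Emit:
apply_moves(
  commands="0 0 0 0 75;0 0 0 0 75;0 0 0 0 75;0 0 0 0 75;0 0 0 0 60;0 0 0 0 60;0 0 0 0 60;0 0 0 0 60;0 0 0 0.04 60;0 0 0 0.09 60;0 0 0 0.14 60;0 0 0 0.16 60",
  newtons=60,
)

```text
t: 7.32
tcp_pos: [480.2, 108.5, 29.2]
tool_rot: [-1.976, -2.442, -0.001]
wrist_force: [0.2, 0.8, -0.7]
grip_width: 65.2
finger_force: 60.0
```

```bash
python3 st.py
```

```text
{'t': 7.32, 'tcp_pos': [480.23, 108.48, 29.15], 'wrist_force': [0.18, 0.8, -0.67], 'torque': [-0.04, -0.07, -0.32], 'grip_width': 65.17, 'finger_force': 60.0} yaw 12.058966980260566
```

Emit:
apply_moves(
  commands="0 0 0 -0.01 60;0 0 0 -0.02 60;0 0 0 -0.02 60",
)

```text
t: 7.57
tcp_pos: [480.2, 108.5, 29.1]
tool_rot: [2.02, 2.406, 0.0]
wrist_force: [1.3, 1.0, -1.7]
grip_width: 65.0
finger_force: 60.0
```

```bash
python3 st.py
```

```text
{'t': 7.57, 'tcp_pos': [480.21, 108.46, 29.15], 'wrist_force': [1.26, 1.0, -1.67], 'torque': [0.14, -0.13, -0.08], 'grip_width': 65.01, 'finger_force': 60.0} yaw 9.955202741099052
```

Emit:
apply_moves(
  commands="0 0 0 -0.01 60;0 0 0 -0.02 60;0 0 0 -0.02 60",
)

```text
t: 7.82
tcp_pos: [480.2, 108.5, 29.2]
tool_rot: [-2.055, -2.376, -0.0]
wrist_force: [2.3, 1.2, -2.2]
grip_width: 65.4
finger_force: 60.0
```

```bash
python3 st.py
```

```text
{'t': 7.82, 'tcp_pos': [480.21, 108.48, 29.15], 'wrist_force': [2.32, 1.19, -2.22], 'torque': [0.17, -0.13, -0.13], 'grip_width': 65.4, 'finger_force': 60.0} yaw 8.287308949683997
```

Emit:
apply_moves(
  commands="0 0 0 -0.01 60;0 0 0 -0.02 60;0 0 0 -0.02 60",
)

```text
t: 8.07
tcp_pos: [480.2, 108.4, 29.2]
tool_rot: [2.09, 2.345, 0.0]
wrist_force: [2.3, 2.9, -2.0]
grip_width: 65.5
finger_force: 60.0
```

```bash
python3 st.py
```

```text
{'t': 8.07, 'tcp_pos': [480.23, 108.42, 29.15], 'wrist_force': [2.34, 2.9, -1.97], 'torque': [0.25, -0.32, -0.08], 'grip_width': 65.54, 'finger_force': 60.0} yaw 6.5821786200304295
```

Emit:
apply_moves(
  commands="0 0 0 -0.01 60;0 0 0 -0.02 60;0 0 0 -0.02 60",
)

```text
t: 8.32
tcp_pos: [480.2, 108.4, 29.2]
tool_rot: [2.125, 2.314, 0.0]
wrist_force: [2.3, 1.8, -3.1]
grip_width: 65.2
finger_force: 60.0
```

```bash
python3 st.py
```

```text
{'t': 8.32, 'tcp_pos': [480.23, 108.44, 29.16], 'wrist_force': [2.28, 1.77, -3.14], 'torque': [0.38, -0.35, -0.08], 'grip_width': 65.23, 'finger_force': 60.0} yaw 4.868371154893325
```

Emit:
apply_moves(
  commands="0 0 0 -0.01 60;0 0 0 -0.02 60;0 0 0 -0.02 60",
)

```text
t: 8.57
tcp_pos: [480.2, 108.4, 29.2]
tool_rot: [2.159, 2.282, 0.0]
wrist_force: [2.6, 2.4, -3.0]
grip_width: 65.0
finger_force: 60.0
```

```bash
python3 st.py
```

```text
{'t': 8.57, 'tcp_pos': [480.19, 108.44, 29.16], 'wrist_force': [2.56, 2.41, -3.03], 'torque': [0.41, -0.4, -0.03], 'grip_width': 65.04, 'finger_force': 60.0} yaw 3.1524438232970082
```

Emit:
apply_moves(
  commands="0 0 0 -0.01 60;0 0 0 -0.02 60;0 0 0 -0.02 60",
)

```text
t: 8.82
tcp_pos: [480.2, 108.4, 29.2]
tool_rot: [-2.193, -2.249, -0.0]
wrist_force: [3.4, 3.3, -3.4]
grip_width: 65.0
finger_force: 60.0
```

```bash
python3 st.py
```

```text
{'t': 8.82, 'tcp_pos': [480.22, 108.44, 29.16], 'wrist_force': [3.39, 3.26, -3.37], 'torque': [0.56, -0.42, -0.06], 'grip_width': 65.03, 'finger_force': 60.0} yaw 1.4326068468040187
```

Emit:
apply_moves(
  commands="0 0 0 -0.01 60;0 0 0 -0.02 60;0 0 0 -0.02 60",
)

```text
t: 9.07
tcp_pos: [480.2, 108.4, 29.1]
tool_rot: [-2.227, -2.216, -0.0]
wrist_force: [3.5, 3.9, -3.2]
grip_width: 65.4
finger_force: 60.0
```

```bash
python3 st.py
```

```text
{'t': 9.07, 'tcp_pos': [480.18, 108.44, 29.13], 'wrist_force': [3.45, 3.94, -3.23], 'torque': [0.53, -0.49, 0.0], 'grip_width': 65.36, 'finger_force': 60.0} yaw -0.28431747772751936
```

Emit:
apply_moves(
  commands="0 0 0 -0.01 60;0 0 0 -0.02 60;0 0 0 -0.02 60",
)

```text
t: 9.32
tcp_pos: [480.2, 108.4, 29.1]
tool_rot: [2.26, 2.182, 0.0]
wrist_force: [5.0, 3.7, -3.9]
grip_width: 65.4
finger_force: 60.0
```

```bash
python3 st.py
```

```text
{'t': 9.32, 'tcp_pos': [480.2, 108.39, 29.14], 'wrist_force': [4.96, 3.71, -3.86], 'torque': [0.58, -0.51, 0.13], 'grip_width': 65.38, 'finger_force': 60.0} yaw -2.013248735574534
```

Emit:
apply_moves(
  commands="0 0 0 -0.01 60;0 0 0 -0.02 60;0 0 0 -0.02 60",
)

```text
t: 9.57
tcp_pos: [480.2, 108.0, 29.2]
tool_rot: [2.289, 2.15, -0.001]
wrist_force: [3.0, 0.5, -3.0]
grip_width: 65.1
finger_force: 60.0
```

```bash
python3 st.py
```

```text
{'t': 9.57, 'tcp_pos': [480.2, 107.96, 29.18], 'wrist_force': [3.04, 0.53, -2.96], 'torque': [-0.05, -0.57, 1.8], 'grip_width': 65.13, 'finger_force': 60.0} yaw -3.5944766664942773
```

Emit:
apply_moves(
  commands="0 0 0 0.05 60;0 0 0 0.1 60;0 0 0 0.15 60;0 0 0 0.2 60;0 0 0 0.23 60;0 0 0 0.23 60;0 0 0 0.22 60;0 0 0 0.21 60",
)

```text
t: 10.23
tcp_pos: [480.3, 108.0, 29.2]
tool_rot: [1.929, 2.479, -0.0]
wrist_force: [3.1, 0.2, -4.2]
grip_width: 65.2
finger_force: 60.0
```

```bash
python3 st.py
```

```text
{'t': 10.23, 'tcp_pos': [480.33, 108.03, 29.2], 'wrist_force': [3.09, 0.19, -4.18], 'torque': [-0.15, -0.88, 0.24], 'grip_width': 65.21, 'finger_force': 60.0} yaw 14.209955628144561
```

Emit:
apply_moves(
  commands="0 0 0 -0.01 60;0 0 0 -0.02 60;0 0 0 -0.03 60",
)

```text
t: 10.48
tcp_pos: [480.3, 108.0, 29.2]
tool_rot: [1.983, 2.436, -0.0]
wrist_force: [4.0, -1.9, -4.0]
grip_width: 65.5
finger_force: 60.0
```

```bash
python3 st.py
```

```text
{'t': 10.48, 'tcp_pos': [480.3, 108.05, 29.18], 'wrist_force': [4.01, -1.85, -4.03], 'torque': [-0.43, -0.95, 0.24], 'grip_width': 65.48, 'finger_force': 60.0} yaw 11.708281093874419
```

Emit:
apply_moves(
  commands="0 0 0 -0.01 60;0 0 0 -0.02 60",
)

```text
t: 10.65
tcp_pos: [480.2, 108.0, 29.2]
tool_rot: [2.019, 2.406, -0.0]
wrist_force: [4.4, -2.6, -4.5]
grip_width: 65.2
finger_force: 60.0
```

```bash
python3 st.py
```

```text
{'t': 10.65, 'tcp_pos': [480.24, 108.05, 29.16], 'wrist_force': [4.39, -2.63, -4.51], 'torque': [-0.55, -0.96, 0.29], 'grip_width': 65.24, 'finger_force': 60.0} yaw 10.006548744145414
```

Emit:
apply_moves(
  commands="0 0 0 -0.01 60;0 0 0 -0.02 60",
)

```text
t: 10.82
tcp_pos: [480.3, 108.1, 29.2]
tool_rot: [2.055, 2.376, -0.0]
wrist_force: [4.0, -3.4, -4.7]
grip_width: 65.2
finger_force: 60.0
```

```bash
python3 st.py
```

```text
{'t': 10.82, 'tcp_pos': [480.27, 108.05, 29.19], 'wrist_force': [4.04, -3.41, -4.66], 'torque': [-0.57, -0.93, 0.26], 'grip_width': 65.22, 'finger_force': 60.0} yaw 8.289872662469158
```

Emit:
apply_moves(
  commands="0 0 0 -0.01 60;0 0 0 -0.02 60",
)

```text
t: 10.98
tcp_pos: [480.2, 108.0, 29.2]
tool_rot: [2.09, 2.345, -0.0]
wrist_force: [4.8, -2.6, -3.7]
grip_width: 65.4
finger_force: 60.0
```

```bash
python3 st.py
```

```text
{'t': 10.98, 'tcp_pos': [480.24, 108.03, 29.18], 'wrist_force': [4.76, -2.64, -3.71], 'torque': [-0.58, -0.87, 0.29], 'grip_width': 65.35, 'finger_force': 60.0} yaw 6.5700271784653825
```

Emit:
apply_moves(
  commands="0 0 0 -0.01 60;0 0 0 -0.02 60",
)

```text
t: 11.15
tcp_pos: [480.2, 108.0, 29.2]
tool_rot: [2.125, 2.313, -0.001]
wrist_force: [3.8, -2.1, -2.7]
grip_width: 65.5
finger_force: 60.0
```

```bash
python3 st.py
```

```text
{'t': 11.15, 'tcp_pos': [480.23, 108.02, 29.17], 'wrist_force': [3.77, -2.09, -2.74], 'torque': [-0.62, -0.91, 0.27], 'grip_width': 65.45, 'finger_force': 60.0} yaw 4.853507023164414
```

Emit:
apply_moves(
  commands="0 0 0 -0.01 60;0 0 0 -0.02 60",
)

```text
t: 11.32
tcp_pos: [480.2, 108.0, 29.1]
tool_rot: [2.159, 2.281, -0.001]
wrist_force: [4.5, -2.4, -3.0]
grip_width: 65.5
finger_force: 60.0
```

```bash
python3 st.py
```

```text
{'t': 11.32, 'tcp_pos': [480.19, 108.05, 29.14], 'wrist_force': [4.48, -2.44, -2.95], 'torque': [-0.61, -0.91, 0.26], 'grip_width': 65.52, 'finger_force': 60.0} yaw 3.1385000923547706
```

Emit:
apply_moves(
  commands="0 0 0 -0.01 60;0 0 0 -0.02 60",
)

```text
t: 11.48
tcp_pos: [480.2, 108.0, 29.2]
tool_rot: [2.193, 2.248, -0.001]
wrist_force: [5.3, -2.7, -3.4]
grip_width: 65.1
finger_force: 60.0
```

```bash
python3 st.py
```

```text
{'t': 11.48, 'tcp_pos': [480.21, 108.04, 29.17], 'wrist_force': [5.3, -2.71, -3.38], 'torque': [-0.62, -0.9, 0.31], 'grip_width': 65.08, 'finger_force': 60.0} yaw 1.4174635671202376
```

Emit:
apply_moves(
  commands="0 0 0 -0.01 60;0 0 0 -0.02 60",
)

```text
t: 11.65
tcp_pos: [480.2, 108.0, 29.2]
tool_rot: [2.227, 2.215, -0.001]
wrist_force: [3.7, -3.0, -3.7]
grip_width: 65.0
finger_force: 60.0
```

```bash
python3 st.py
```

```text
{'t': 11.65, 'tcp_pos': [480.16, 108.02, 29.16], 'wrist_force': [3.71, -3.04, -3.68], 'torque': [-0.63, -0.93, 0.38], 'grip_width': 65.03, 'finger_force': 60.0} yaw -0.2949673044334362
```

Emit:
apply_moves(
  commands="0 0 0 -0.01 60;0 0 0 -0.02 60",
)

```text
t: 11.82
tcp_pos: [480.2, 108.1, 29.2]
tool_rot: [2.26, 2.182, -0.0]
wrist_force: [3.1, -3.0, -3.2]
grip_width: 65.6
finger_force: 60.0
```

```bash
python3 st.py
```

```text
{'t': 11.82, 'tcp_pos': [480.2, 108.06, 29.2], 'wrist_force': [3.05, -2.96, -3.16], 'torque': [-0.69, -0.87, 0.34], 'grip_width': 65.58, 'finger_force': 60.0} yaw -2.0112118512784862
```

Emit:
apply_moves(
  commands="0 0 0 -0.01 60;0 0 0 -0.02 60",
)

```text
t: 11.98
tcp_pos: [480.2, 108.0, 29.2]
tool_rot: [2.291, 2.149, -0.001]
wrist_force: [4.2, -3.2, -3.6]
grip_width: 64.9
finger_force: 60.0
```

```bash
python3 st.py
```

```text
{'t': 11.98, 'tcp_pos': [480.17, 108.03, 29.18], 'wrist_force': [4.25, -3.23, -3.57], 'torque': [-0.69, -0.82, 2.2], 'grip_width': 64.93, 'finger_force': 60.0} yaw -3.6602998637817596
```

The moving trace stays flat at 0.26 N m, rises slightly to about 0.35, then steps to 2.2 N m at a hard stop. That is jaw contact followed by the end stop at 1.3, so the chuck is tight. I'll release, rise and look.

Emit:
apply_moves(
  commands="0 0 0 0 93;0 0 0 0 93;0 0 0 0 93;0 0 0 0 93;0 0 0.06 0 93;0 0 0.16 0 93;0 0 0.28 0 93;0 0 0.4 0 93;0 0 0.5 0 93;0 0 0.56 0 93;0 0 0.6 0 93;0 0 0.6 0 93",
)

```text
t: 12.98
tcp_pos: [481.4, 108.7, 181.6]
tool_rot: [2.289, 2.148, 0.005]
wrist_force: [-0.2, 0.1, -0.0]
grip_width: 93.2
finger_force: 0.0
```

```bash
python3 st.py; python3 - <<'E'
from station import arm
from h import *
import cv2
w=arm.camera("wrist");w["fish"]=1;im=w["img"]
u,v=map(int,w2px(w,(480.2,108.3,90)));print(u,v,w["cx"],w["cy"])
np.savez("w2.npz",**{k:w[k] for k in("img","vfov","cx","cy","R","t")})
x0,y0=u-45,max(0,v-45)
cr=cv2.resize(im[y0:y0+90,x0:x0+90],None,fx=6,fy=6,interpolation=cv2.INTER_CUBIC)
print(x0,y0)
c=arm.camera("top");b=cv2.resize(c["img"][220:280,157:217],(540,540),interpolation=cv2.INTER_CUBIC)
cv2.imwrite("pics/crop3.png",cv2.resize(np.hstack([cr,b]),(800,400)) if 0 else cr)
E
```

```text
{'t': 12.98, 'tcp_pos': [481.4, 108.65, 181.6], 'wrist_force': [-0.21, 0.1, -0.04], 'torque': [-0.07, 0.01, 0.03], 'grip_width': 93.22, 'finger_force': 0.0} yaw -3.636899069879472
251 192 253.3520954911396 190.29932620247965
206 147
```

View pics/crop3.png

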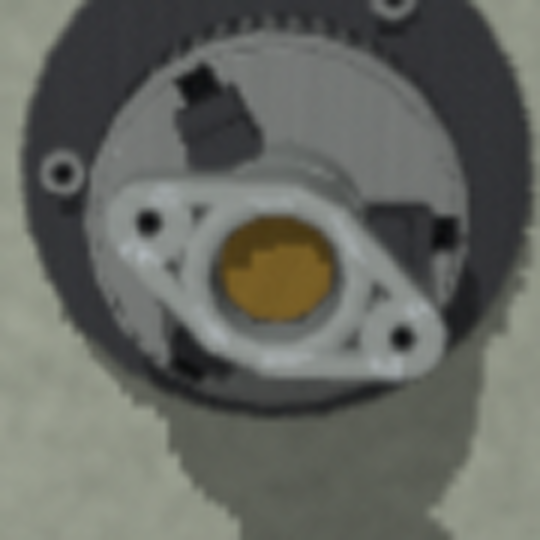

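The crop shows the jaws closed on the housing, ear holes at crop (149,222) and (403,340), bore centre near (277,272).

```bash
cat >> h.py <<'E'
def fpx2w(c,u,v,z):
    f=384/2/np.tan(np.radians(float(c["vfov"]))/2)
    d=np.array([u-c["cx"],v-c["cy"]]);r=np.hypot(*d)+1e-9;th=r/f
    d=np.array([*(np.sin(th)*d/r),np.cos(th)]);R=np.array(c["R"]);o=-R.T@np.array(c["t"]);d=R.T@d
    return o+d*(z-o[2])/d[2]
E
python3 - <<'E'
from h import *
w=dict(np.load("w2.npz"))
q=lambda x,y:((x+.5)/6-.5+206,(y+.5)/6-.5+147)
a=fpx2w(w,*q(149,222),90);b=fpx2w(w,*q(403,340),90);m=(a+b)/2
print(a,b,m,np.linalg.norm(a-b),np.degrees(np.arctan2(*(a-b)[1::-1])), fpx2w(w,*q(277,272),90))
print('base',fpx2w(w,*q(277,160),12))
E
```

```text
[461.8096457  117.84005588  90.        ] [498.52879184  97.12257035  90.        ] [480.16921877 107.48131312  90.        ] 42.16052537265923 150.56766572754927 [480.24910359 108.95629255  90.        ]
base [480.2973617  110.46770384  12.        ]
```

Emit:
apply_moves(
  commands="0.02 -0.06 0 0.06 93;0.05 -0.18 0 0.13 93;0.09 -0.34 0 0.2 93;0.13 -0.5 0 0.28 93;0.17 -0.66 0 0.36 93;0.22 -0.82 0 0.44 93;0.26 -0.97 0 0.52 93",
)

```text
t: 13.67
tcp_pos: [542.3, -128.5, 176.7]
tool_rot: [-1.313, -2.85, 0.0]
wrist_force: [-0.1, 0.3, 0.7]
grip_width: 93.2
finger_force: 0.0
```

Emit:
apply_moves(
  commands="0.04 -0.15 0 0.08 93;0.075 -0.27 0 0.15 93;0.1 -0.36 0 0.2 93;0.112 -0.41 0 0.222 93;0.116 -0.433 0 0.222 93;0.116 -0.433 0 0.222 93;0.116 -0.433 0 0.222 93",
)

```text
t: 14.25
tcp_pos: [571.6, -234.6, 177.6]
tool_rot: [-0.834, -3.026, -0.001]
wrist_force: [0.9, 0.5, -0.4]
grip_width: 92.7
finger_force: 0.0
```

```bash
python3 st.py; python3 - <<'E'
from station import arm
from h import *
import cv2
w=arm.camera("wrist");im=w["img"];f={**w,"fish":1}
u,v=map(int,w2px(f,(574.2,-242.4,26)));print(u,v)
g=im.min(2);m=((g>140)&(im.max(2).astype(int)-g<40)).astype(np.uint8)
n,l,st,ce=cv2.connectedComponentsWithStats(m)
for i in range(1,n):
    if st[i,4]>60 and np.hypot(*(ce[i]-[u,v]))<60:
        mm=(l==i).astype(np.uint8)
        cs,_=cv2.findContours(mm,cv2.RETR_EXTERNAL,cv2.CHAIN_APPROX_NONE)
        fill=cv2.drawContours(np.zeros_like(mm),cs,-1,1,-1)
        ys,xs=np.where(fill);P=np.array([fpx2w(w,x,y,26)[:2] for x,y in zip(xs,ys)])
        W,V=np.linalg.eigh(np.cov(P.T));a=V[:,1];print(st[i],ce[i],P.mean(0),np.degrees(np.arctan2(a[1],a[0])),np.ptp(P@V,axis=0))
np.savez("w3.npz",**{k:w[k] for k in("img","vfov","cx","cy","R","t")})
x0,y0=u-45,v-45;print(x0,y0)
cv2.imwrite("pics/crop4.png",cv2.resize(im[y0:y0+90,x0:x0+90],None,fx=6,fy=6,interpolation=cv2.INTER_CUBIC))
E
```

```text
{'t': 14.25, 'tcp_pos': [571.57, -234.59, 177.6], 'wrist_force': [0.9, 0.54, -0.44], 'torque': [0.05, 0.07, -0.07], 'grip_width': 92.7, 'finger_force': 0.0} yaw 59.17382206408748
249 184
[    0     0   512   266 85092] [245.59100738 125.50307902] [ 512.63623637 -207.10108295] 59.42337449280349 [383.26384483 786.44228379]
[ 230  161   34   49 1053] [246.75213675 185.16049383] [ 573.66426087 -245.32858257] 152.2302837906139 [35.63419395 54.48687249]
204 139
```

View pics/crop4.png

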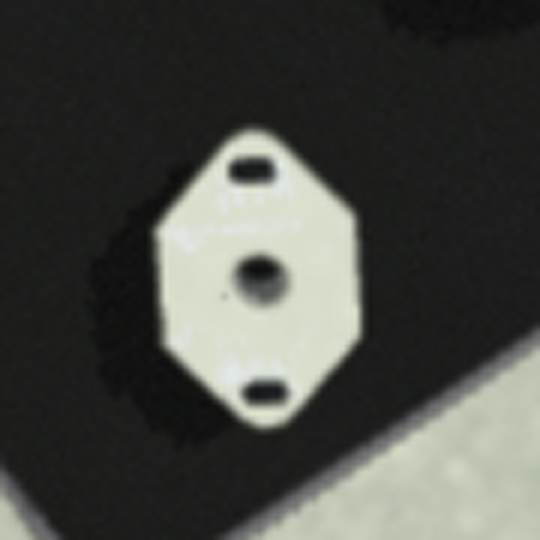

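The cap is seen cleanly, flange 35.6 × 54.5 mm as expected, slots at crop (251,170) and (265,391). I'll let the arm settle and measure again.

Emit:
apply_moves(
  commands="0 0 0 0 93;0 0 0 0 93;0 0 0 0 93;0 0 0 0 93",
)

```text
t: 14.63
tcp_pos: [572.4, -234.9, 179.4]
tool_rot: [0.832, 3.029, -0.0]
wrist_force: [-0.2, 0.2, 0.2]
grip_width: 92.8
finger_force: 0.0
```

```bash
cat > capm.py <<'E'
from station import arm
from h import *
import cv2,sys
z=float(sys.argv[1]);X=tuple(map(float,sys.argv[2:4]))
for k in range(2):
    w=arm.camera("wrist");im=w["img"];uv=w2px({**w,"fish":1},(*X,z))
    g=im.min(2);m=((g>140)&(im.max(2).astype(int)-g<40)).astype(np.uint8)
    n,l,st,ce=cv2.connectedComponentsWithStats(m)
    for i in range(1,n):
        if 300<st[i,4]<5000 and np.hypot(*(ce[i]-uv))<60:
            cs,_=cv2.findContours((l==i).astype(np.uint8),cv2.RETR_EXTERNAL,cv2.CHAIN_APPROX_NONE)
            ys,xs=np.where(cv2.drawContours(np.zeros_like(m),cs,-1,1,-1));P=np.array([fpx2w(w,x,y,z)[:2] for x,y in zip(xs,ys)])
            W,V=np.linalg.eigh(np.cov(P.T));a=V[:,1];print(P.mean(0),np.degrees(np.arctan2(a[1],a[0])),np.ptp(P@V,axis=0))
E
python3 st.py; python3 capm.py 26 574 -243;python3 st.py
```

```text
{'t': 14.63, 'tcp_pos': [572.44, -234.88, 179.43], 'wrist_force': [-0.16, 0.2, 0.22], 'torque': [-0.03, -0.02, -0.05], 'grip_width': 92.76, 'finger_force': 0.0} yaw 59.29375835193639
[ 573.59446607 -245.26980407] 151.58492936771665 [35.75399535 53.62445832]
[ 573.64645159 -245.2403783 ] 151.49478598936247 [35.54963607 53.61322951]
{'t': 14.73, 'tcp_pos': [572.41, -235.15, 179.38], 'wrist_force': [1.05, -0.02, 1.22], 'torque': [0.03, 0.03, 0.05], 'grip_width': 93.03, 'finger_force': 0.0} yaw 59.28197190778882
```

Emit:
apply_moves(
  commands="0.005 -0.038 -0.06 0.025 80;0.005 -0.038 -0.16 0.025 75;0.005 -0.038 -0.28 0.025 70;0.005 -0.038 -0.4 0.025 70;0.005 -0.038 -0.5 0.025 70;0.005 -0.038 -0.58 0.025 70;0.005 -0.038 -0.64 0.025 70;0.005 -0.038 -0.67 0.025 70;0.005 -0.038 -0.682 0.025 70;0.005 -0.038 -0.682 0.025 70;0.005 -0.038 -0.682 0.025 70",
)

```text
t: 15.65
tcp_pos: [574.3, -245.3, 9.9]
tool_rot: [0.775, 3.043, -0.001]
wrist_force: [0.5, -0.5, -0.0]
grip_width: 69.9
finger_force: 0.0
```

```bash
python3 st.py; python3 capm.py 26 574 -244
```

```text
{'t': 15.65, 'tcp_pos': [574.34, -245.34, 9.85], 'wrist_force': [0.52, -0.54, -0.02], 'torque': [-0.03, -0.02, 0.03], 'grip_width': 69.86, 'finger_force': 0.0} yaw 61.414367453467825
[ 569.37812598 -243.10996491] 150.41680679524654 [36.09317111 42.7984277 ]
[ 569.61666851 -243.22414828] 151.0956393388681 [36.0535482  42.72923891]
```

Emit:
apply_moves(
  commands="0 0 -0.004 0 45;0 0 -0.004 0 40;0 0 -0.004 0 34;0 0 -0.004 0 32;0 0 -0.004 0 32;0 0 -0.004 0 30;0 0 -0.004 0 30",
  newtons=15,
)

```text
t: 16.33
tcp_pos: [573.6, -245.0, 7.7]
tool_rot: [0.776, 3.044, -0.0]
wrist_force: [-0.5, 0.3, 0.8]
grip_width: 35.5
finger_force: 15.0
```

```bash
python3 st.py
```

```text
{'t': 16.33, 'tcp_pos': [573.57, -244.97, 7.69], 'wrist_force': [-0.46, 0.27, 0.82], 'torque': [0.0, 0.03, -0.01], 'grip_width': 35.53, 'finger_force': 15.0} yaw 61.4118647183024
```

Emit:
apply_moves(
  commands="0 0 0 0 30;0 0 0 0 30;0 0 0.03 0 30;0 0 0.1 0 30;0 0 0.2 0 30;0 0 0.32 0 30;0 0 0.44 0 30;0 0 0.55 0 30;0 0 0.63 0 30;0 0 0.68 0 30;0 0 0.7 0 30;0 0 0.7 0 30",
  newtons=50,
)

```text
t: 17.33
tcp_pos: [574.1, -245.2, 183.9]
tool_rot: [0.775, 3.042, -0.001]
wrist_force: [0.2, -1.0, -1.3]
grip_width: 35.3
finger_force: 50.0
```

```bash
python3 st.py; python3 - <<'E'
from station import arm
from h import *
import cv2
s=arm.state();w=arm.camera("wrist");im=w["img"]
tz=s["tcp_pos"][2]+18   # top of flange ~ 18 above tip
u,v=map(int,w2px({**w,"fish":1},(*s["tcp_pos"][:2],tz)));print(u,v,tz)
np.savez("w4.npz",**{k:w[k] for k in("img","vfov","cx","cy","R","t")})
x0=u-60;y0=min(v-60,384-120);print(x0,y0)
cv2.imwrite("pics/crop5.png",cv2.resize(im[y0:y0+120,x0:x0+120],None,fx=5,fy=5,interpolation=cv2.INTER_CUBIC))
E
```

```text
{'t': 17.33, 'tcp_pos': [574.09, -245.2, 183.88], 'wrist_force': [0.15, -0.98, -1.31], 'torque': [-0.01, 0.05, -0.03], 'grip_width': 35.3, 'finger_force': 50.0} yaw 61.40835677098293
255 245 201.8794851961888
195 185
```

View pics/crop5.png

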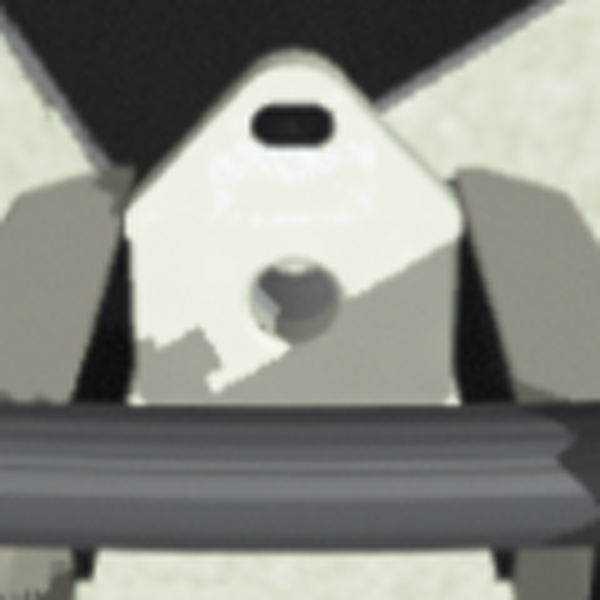

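The cap is held square in the fingers: centre hole at crop (296,300), the visible slot at (292,126). I'll work out its offset in the hand.

```bash
python3 - <<'E'
from h import *
w=dict(np.load("w4.npz"));tcp=np.array([574.09,-245.2,183.88]);z=tcp[2]+18.3
q=lambda x,y:((x+.5)/5-.5+195,(y+.5)/5-.5+185)
c=fpx2w(w,*q(296,300),z);s=fpx2w(w,*q(292,126),z)
print(c-tcp,s-tcp,np.linalg.norm(s-c),np.degrees(np.arctan2(*(s-c)[1::-1])))
y=np.radians(61.41);ty=np.array([np.cos(y),np.sin(y)]);tx=np.array([-ty[1],ty[0]])
# also hypothetical TCP projected, to test bias
for n,p in(("centre",c),("slot",s)):print(n,'along x150:',(p-tcp)[:2]@tx,'along y60:',(p-tcp)[:2]@ty)
E
```

```text
[-0.7452115  -0.41884283 18.3       ] [-18.5021826    8.78192546  18.3       ] 19.99910397351079 152.60908360548623
centre along x150: 0.4539127974280893 along y60: -0.7243843400141194
slot along x150: 20.44863733319543 along y60: -1.1428941751178963
```

Emit:
apply_moves(
  commands="-0.01 0.04 0 -0.009 30;-0.03 0.12 0 -0.009 30;-0.06 0.23 0 -0.009 30;-0.095 0.36 0 -0.009 30;-0.13 0.49 0 -0.009 30;-0.165 0.62 0 -0.009 30;-0.2 0.75 0 -0.009 30;-0.23 0.865 0 -0.009 30;-0.25 0.94 0 -0.009 30;-0.255 0.96 0 -0.009 30",
)

```text
t: 18.22
tcp_pos: [507.7, -2.0, 180.3]
tool_rot: [-0.791, -3.036, -0.0]
wrist_force: [0.2, 0.1, -0.3]
grip_width: 35.1
finger_force: 50.0
```

Emit:
apply_moves(
  commands="-0.015 0.06 0 0 30;-0.045 0.16 0 0 30;-0.075 0.28 0 0 30;-0.1 0.38 0 0 30;-0.115 0.43 0 0 30;-0.12 0.45 0 0 30;-0.12 0.45 0 0 30;-0.12 0.45 0 0 30;-0.12 0.45 0 0 30",
)

```text
t: 18.97
tcp_pos: [480.0, 106.4, 182.1]
tool_rot: [-0.798, -3.038, 0.001]
wrist_force: [0.1, 0.3, -1.1]
grip_width: 35.3
finger_force: 50.0
```

```bash
python3 st.py
```

```text
{'t': 18.97, 'tcp_pos': [479.95, 106.45, 182.13], 'wrist_force': [0.1, 0.29, -1.05], 'torque': [-0.04, -0.0, 0.03], 'grip_width': 35.31, 'finger_force': 50.0} yaw 60.58245776164633
```

Emit:
apply_moves(
  commands="0.001 0.0075 -0.05 0 30;0.001 0.0075 -0.13 0 30;0.001 0.0075 -0.21 0 30;0.001 0.0075 -0.28 0 30;0.001 0.0075 -0.32 0 30;0.001 0.0075 -0.335 0 30;0.001 0.0075 -0.335 0 30;0.001 0.0075 -0.335 0 30;0.001 0.0075 -0.335 0 30",
)

```text
t: 19.72
tcp_pos: [481.0, 109.4, 100.1]
tool_rot: [0.796, 3.037, 0.001]
wrist_force: [0.6, 0.3, -0.3]
grip_width: 35.0
finger_force: 50.0
```

```bash
python3 st.py;python3 - <<'E'
from station import arm
import cv2
s=arm.camera("side");cv2.imwrite("pics/side2.png",cv2.resize(s["img"][200:330,190:320],None,fx=4.5,fy=4.5,interpolation=cv2.INTER_CUBIC))
E
```

```text
{'t': 19.72, 'tcp_pos': [481.05, 109.44, 100.13], 'wrist_force': [0.57, 0.31, -0.33], 'torque': [0.02, -0.0, -0.04], 'grip_width': 35.01, 'finger_force': 50.0} yaw 60.62661286127775
```

View pics/side2.png

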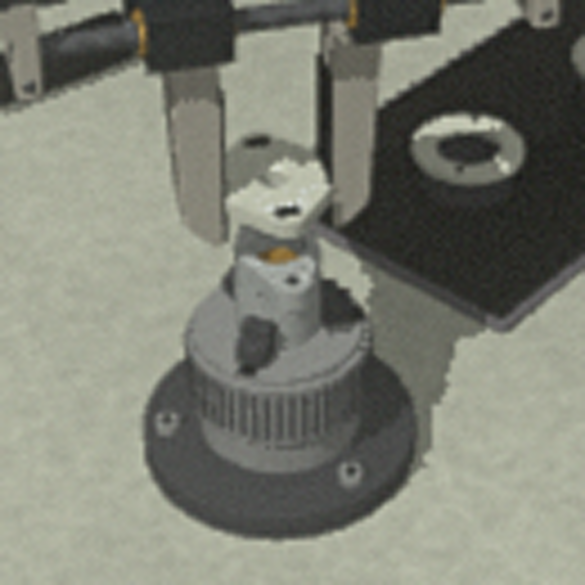

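The side crop shows the cap square above the housing with its ears parallel to the housing's ears, and the spigot about 8 mm above the rim.

Emit:
apply_moves(
  commands="-0.002 -0.003 0 0 30;-0.002 -0.003 0 0 30;-0.002 -0.003 0 0 30",
)

```text
t: 20.02
tcp_pos: [479.9, 108.7, 99.4]
tool_rot: [0.796, 3.038, 0.001]
wrist_force: [-0.6, 0.2, -1.8]
grip_width: 35.4
finger_force: 50.0
```

```bash
python3 st.py
```

```text
{'t': 20.02, 'tcp_pos': [479.89, 108.7, 99.43], 'wrist_force': [-0.6, 0.18, -1.8], 'torque': [-0.05, 0.05, 0.01], 'grip_width': 35.39, 'finger_force': 50.0} yaw 60.63552428040689
```

Emit:
apply_moves(
  commands="0 0 -0.015 0 30;0 0 -0.03 0 30;0 0 -0.045 0 30;0 0 -0.056 0 30;0 0 -0.056 0 30",
)

```text
t: 20.43
tcp_pos: [479.0, 108.6, 83.9]
tool_rot: [-0.796, -3.038, 0.001]
wrist_force: [-0.2, 0.8, -0.4]
grip_width: 35.3
finger_force: 50.0
```

```bash
python3 st.py
```

```text
{'t': 20.43, 'tcp_pos': [478.96, 108.62, 83.88], 'wrist_force': [-0.22, 0.79, -0.42], 'torque': [0.02, -0.03, -0.04], 'grip_width': 35.25, 'finger_force': 50.0} yaw 60.63971429096177
```

Emit:
apply_moves(
  commands="0.002 0 -0.005 0 30;0.002 0 -0.01 0 30;0.002 0 -0.016 0 30;0.002 0 -0.02 0 30;0.002 0 -0.02 0 30;0.002 0 -0.02 0 30",
  newtons=60,
)

```text
t: 20.93
tcp_pos: [480.2, 108.7, 80.3]
tool_rot: [0.796, 3.039, 0.0]
wrist_force: [-2.8, -0.8, 4.8]
grip_width: 34.7
finger_force: 60.0
```

```bash
python3 st.py
```

```text
{'t': 20.93, 'tcp_pos': [480.22, 108.72, 80.29], 'wrist_force': [-2.81, -0.83, 4.8], 'torque': [-0.06, 0.48, 0.01], 'grip_width': 34.68, 'finger_force': 60.0} yaw 60.64090569591947
```

Emit:
apply_moves(
  commands="0 0 -0.004 0 30;0 0 -0.008 0 30;0 0 -0.012 0 30;0 0 -0.014 0 30;0 0 -0.014 0 30;0 0 -0.014 0 30",
)

```text
t: 21.43
tcp_pos: [480.5, 108.7, 77.7]
tool_rot: [0.796, 3.038, 0.0]
wrist_force: [-4.6, -0.6, 12.1]
grip_width: 35.3
finger_force: 60.0
```

```bash
python3 st.py
```

```text
{'t': 21.43, 'tcp_pos': [480.54, 108.69, 77.71], 'wrist_force': [-4.61, -0.62, 12.15], 'torque': [-0.27, 1.08, -0.04], 'grip_width': 35.26, 'finger_force': 60.0} yaw 60.63867336810782
```

Emit:
apply_moves(
  commands="-0.002 0 -0.001 0 30;-0.003 0 -0.002 0 30;-0.003 0 -0.002 0 30;-0.003 0 -0.002 0 30",
)

```text
t: 21.77
tcp_pos: [480.5, 108.7, 77.7]
tool_rot: [0.795, 3.037, 0.001]
wrist_force: [-3.6, -1.6, 13.3]
grip_width: 35.1
finger_force: 60.0
```

```bash
python3 st.py
```

```text
{'t': 21.77, 'tcp_pos': [480.5, 108.72, 77.7], 'wrist_force': [-3.62, -1.6, 13.28], 'torque': [-0.29, 0.75, -0.02], 'grip_width': 35.09, 'finger_force': 60.01} yaw 60.641206936040035
```

Emit:
apply_moves(
  commands="-0.001 0 -0.002 0 30;-0.001 0 -0.003 0 30;-0.001 0 -0.003 0 30;-0.001 0 -0.003 0 30;-0.001 0 -0.003 0 30;-0.001 0 -0.003 0 30",
)

```text
t: 22.27
tcp_pos: [480.5, 108.7, 77.7]
tool_rot: [0.795, 3.036, 0.001]
wrist_force: [-5.6, -1.2, 18.7]
grip_width: 35.3
finger_force: 60.0
```

```bash
python3 st.py; python3 - <<'E'
from station import arm
import cv2
s=arm.camera("side");cv2.imwrite("pics/side3.png",cv2.resize(s["img"][200:330,190:320],None,fx=4.5,fy=4.5,interpolation=cv2.INTER_CUBIC))
E
python3 st.py
```

```text
{'t': 22.27, 'tcp_pos': [480.55, 108.72, 77.65], 'wrist_force': [-5.56, -1.16, 18.68], 'torque': [-0.44, 1.17, -0.02], 'grip_width': 35.26, 'finger_force': 60.01} yaw 60.641147084497824
{'t': 22.32, 'tcp_pos': [480.57, 108.72, 77.66], 'wrist_force': [-6.7, -2.53, 18.63], 'torque': [-0.38, 1.16, -0.04], 'grip_width': 35.07, 'finger_force': 60.01} yaw 60.63994510052067
```

View pics/side3.png

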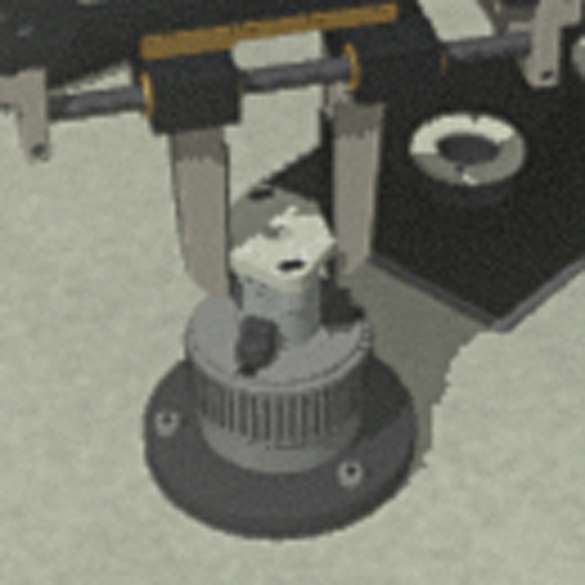

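The cap sits flush on the rim with its ears over the housing's ears. The push is a little high at 18.7 N, so I'll ease it.

Emit:
apply_moves(
  commands="-0.001 0 0.002 0 30;-0.001 0 0.002 0 30;-0.001 0 0.002 0 30;-0.001 0 0.002 0 30;-0.001 0 0.002 0 30;-0.001 0 0.002 0 30",
)

```text
t: 22.82
tcp_pos: [480.4, 108.7, 77.7]
tool_rot: [0.795, 3.036, 0.002]
wrist_force: [-3.3, -1.1, 13.0]
grip_width: 35.3
finger_force: 60.0
```

```bash
python3 st.py
```

```text
{'t': 22.82, 'tcp_pos': [480.42, 108.73, 77.7], 'wrist_force': [-3.27, -1.15, 12.99], 'torque': [-0.24, 0.58, -0.03], 'grip_width': 35.32, 'finger_force': 60.01} yaw 60.63694795415697
```

Emit:
apply_moves(
  commands="0 0 -0.0008 0 30;0 0 -0.0008 0 30;0 0 -0.0008 0 30;0 0 -0.0008 0 30;0 0 -0.0008 0 30;0 0 -0.0008 0 30",
)

```text
t: 23.32
tcp_pos: [480.5, 108.7, 77.7]
tool_rot: [0.795, 3.036, 0.002]
wrist_force: [-4.7, -1.1, 14.9]
grip_width: 34.7
finger_force: 60.0
```

```bash
python3 st.py
```

```text
{'t': 23.32, 'tcp_pos': [480.45, 108.74, 77.69], 'wrist_force': [-4.68, -1.06, 14.95], 'torque': [-0.31, 0.77, -0.03], 'grip_width': 34.68, 'finger_force': 60.01} yaw 60.637732198772106
```

Emit:
apply_moves(
  commands="0 0 0 0 30;0 0 0 0 30;0 0 0 0 30;0 0 0 0 30;0 0 0 0 30;0 0 0 0 30",
)

```text
t: 23.82
tcp_pos: [480.5, 108.7, 77.7]
tool_rot: [0.795, 3.036, 0.002]
wrist_force: [-3.1, -1.6, 15.9]
grip_width: 35.0
finger_force: 60.0
```

```bash
python3 st.py
```

```text
{'t': 23.82, 'tcp_pos': [480.47, 108.74, 77.69], 'wrist_force': [-3.1, -1.64, 15.93], 'torque': [-0.27, 0.73, -0.03], 'grip_width': 35.04, 'finger_force': 60.01} yaw 60.6408727833951
```

The push is steady at about 15 N, so I'm handing in.

```bash
python3 -c "
from station import arm
print(arm.close_job())"
```

```text
the job is handed in; nothing more can be done
None
```

I handed the job in at about 24 s: the sleeve is turned to what felt like its hard stop (tightness judged by torque), and the cap sits flush with its ears over the housing's, the hand holding it down at a steady 15–16 N.

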